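# Square up a crate's end board with a try square

## Robot

A 6-joint arm with a two-finger parallel gripper is mounted at the origin on the work surface. World frame = base frame: x ahead of the robot, y to its left, z up, the work surface at z = 0. Lengths are in m, angles in rad, forces in N, time in s.
With the tool pointing down it reaches from about 0.375 to 0.9 m from the base axis. Payload 3.1 kg.
Tool frame: the origin (TCP) lies midway between the tips of the shut fingers; the grasp point (between the pads) lies 19 mm behind it (arm.tcp_to_grasp is the distance from the TCP to the grasp point, in m); z points along the fingers, y is the direction in which the jaws open and shut (so a half turn about z gives the same grasp; the last joint's range is limited). The gripper opens to 85 mm and grips with 20 to 120 N. Pads are 22 mm wide; open, the fingers measure 114 mm over their backs; the gripper's body (76 mm by 85 mm) begins 54 mm behind the grasp point. The pads swing forward as they close: fully open they stand 13 mm farther back than shut.
Start: joints at [-1.292, 0.527, 1.433, -0, 1.181, -0.178], TCP at [0.276, -0.561, 0.231] pointing down, gripper open.
Joint ranges: [-3.08, 3.08], [-0.75, 2.2], [0.22, 2.44], [-1.43, 4.57], [0, 2.65], [-2.85, 2.85]. Speed limits (rad/s): [2.79, 2.79, 3.14, 3.14, 3.14, 3.14].

## Interface

Orientations are given as a rotation vector (axis times angle).
In Python, from cell import arm gives the robot as it stands.
- The arm moves only by the tool jog_arm, never from a script. Its argument "plan" is a list of rows, each an object with "claw": the opening, from 0 (shut) to 1 (fully open); "dp": the shift along the world's x, y, z in mm, a list of three; "twist": the turn, a rotation vector about the world's x, y, z in rad, a list of three. In form: [{"claw": claw, "dp": [x, y, z], "twist": [rx, ry, rz]}, ...]. A call has 1 to 10 rows; each row is the pose to reach, as a shift and turn from the pose commanded when the call began; what a row does not reach only later rows make up. A row lasts 1/8 s, in which the tool goes at most 62.5 mm and 10.7 degrees, less where a joint would pass 70% of its speed; a pose out of reach is approached as far as the arm can. A call with a gripper value outside its range is refused whole. The fingers move at their own pace and stop on an object; "force" is the grip in N (left out, the last holds). Time passes only in rows, so rows that repeat a pose let the fingers close. It gives the time, the measured TCP pose, the force and the opening at its end, in the units of the state.
- arm.get_state(): the state, without advancing time (a new reading comes with each control period).
- arm.read_camera(name): name is "scene" or "top" or "wrist"; returns a dict with "img" (480x640x3 uint8, red, green, blue), "fov_y" (degrees; the focal length in pixels is half the picture's height over the tangent of half this angle, whatever the lens; pixels are square), "cx", "cy" (the principal point, pixels), "R" (3x3) and "t" (3): a world point X has camera coordinates R X + t; the wrist camera has in their place "mount" (4x4, takes a point from camera to tool coordinates, whose origin is the TCP and whose axes are the flange's). Camera axes: x right, y down, z forward; pixel columns grow to the right and rows downward; lengths in m; the calibration is good to about 2 mm. A picture is of the moment at which its call begins: read the wrist's pose just before it. There is no depth.
- arm.sign_off(): hands the job in, once; it reports no verdict.
Trained networks look in the newest picture that a camera, given by its name, has taken for a name from the list of things; names that differ only in an ending like _2 or _b are one class to them, and where a whole thing is asked for, a point or a joint stands for the part that bears it (a point fixed in the world has none). Each returns a list of dicts, best first, with "score" (0 to 1); they miss things now and then, are a little off and sometimes report something else, mostly with a low value. They report only what shows in the picture. A call takes as long as a camera call. They do not tell look-alikes from the thing itself.
- arm.find_in(camera, name): "location" ([x, y, z] in m, in world coordinates, good to about 4 mm: the middle of the surface that is visible of it).
- arm.place_of(camera, name): "location" ([x, y, z] in m, in world coordinates, good to about 4 mm: a listed point, or the origin of a listed thing).
The state is a dict: "t": time; "joint_positions": joint angles; "dq": joint speeds; "joint_efforts": joint torques, N m; "eef_pos": TCP position; "eef_rot": TCP orientation; "contact_force": force on the tool from outside, world axes, zero at the start; "torque": the same for the moment, N m; "grip_width": finger opening in m.
Only numpy, scipy, OpenCV 4.12 (cv2) and the standard library are available. Lean on these libraries where they do the work, as an engineer would, in place of code of your own. Each camera call takes 0.05 s, during which the arm holds its last target.

## Task

In the shallow half-built wooden crate the end board nearest the robot leans inwards: pick up the try square, stand it in the inside corner with its stock flat on the base board and its blade towards that end board, and slide it into the corner so that it pushes the end board upright. Then hold it pressed down on the base and against the end board, about 5 to 10 N each way and never more than 20 N on the end board, for two seconds, flush on both faces without a gap. Take the square out, leaving the corner square, and stand it upright on the table, off the crate's plywood assembly board, without disturbing the teacup that stands by it.

Things in the scene. Friction and masses are not known exactly. Their poses are not given: they have to be found in the camera images.
- square_mid (a point): Try square on its foot: aluminium stock 100 long, 26 wide, 22 high lies flat; steel blade 36 wide, 8 thick rises from its end, top 115 above underside; about 0.36 kg. Point: mid-blade, 57.5 above underside. z up; x along the stock, towards its free end 82 away; outer edge of blade and end of stock are one plane facing -x, 18 from the point; y across the 8 mm. Grip the blade high, across its 8 mm.
- end_board (a joint): Lean of the end board, rad: 0 upright (square to the base), positive into the crate, negative out, -0.16 to 0.19, no stop at upright. It turns about the corner line stiffly (0.27 N m: 4.5 N at its top edge) and stays as left. 168 wide, 15 thick, top 60 above the 240 by 170 base board. In the crate: fixed side board 85 in +y of the corner, 60 high; low clamps 190 in +x; a screw tin.
- cup_a_mid (a point): White flowered teacup 88 mm across its rim, 58 mm high, on a saucer 136 mm across, near where the square starts, on the robot's side of it; centre of the cup.
- corner_mark (a point): Where the crate's inside corner should be, by the pencil layout on the plywood assembly board (340 by 240, 12 high, middle 120 in +x): at the height of the base board's top, 30 above the table. z up, y along the corner, x into the crate. The crate was laid by hand: its true corner is up to 6 off in x, 3 in y, its base 0 to 5 higher (packers), yaw up to 0.03 rad off. Fixed; friction 0.25.
Things that resemble listed ones, but are neither listed nor needed, are in the scene too. What is shaped like the part that bears square_mid but green is not meant.

How it is judged:
By the outcome, as a careful person would: the job done as asked, in the order asked, and still so for the second after the job is handed in, with the robot touching nothing.
It also fails if it takes over 72 s, if anything falls off the work surface, if the arm or the gripper's body presses on something with over 40 N, if the wrist force passes 120 N, or if a joint passes its speed limit or range.

## Working session

There is one attempt and no reset: what is moved stays moved. The work goes in short steps, Python scripts to look and compute and a tool call to move; the robot and the scene stay as the last step left them, time stands still between calls to the robot, and variables do not carry over. Pictures are saved under pics/ and viewed, and the job is handed in when it is done.

Besides the shell and the picture viewer there is one more tool, called as name([rows], argument=value, ...), one row to a line, values as JSON. jog_arm: Moves the arm, as the interface text tells. Its arguments: {"type":"object","properties":{"plan":{"type":"array","items":{"type":"object","properties":{"claw":{"type":"number"},"dp":{"type":"array","items":{"type":"number"}},"twist":{"type":"array","items":{"type":"number"}}}}},"force":{"type":"number"}},"required":["plan"]}

```bash
ls; mkdir -p pics
cat > h.py <<'E'
import numpy as np, cv2
from cell import arm
from scipy.spatial.transform import Rotation as Ro
def pose():
    s=arm.get_state(); return np.array(s['eef_pos']),Ro.from_rotvec(s['eef_rot']).as_matrix()
def cam(name):
    p,R=pose(); c=arm.read_camera(name)
    f=240/np.tan(np.radians(c['fov_y'])/2)
    if 'mount' in c:
        M=np.array(c['mount']); Rw=R@M[:3,:3]; o=R@M[:3,3]+p
        c['R']=Rw.T; c['t']=-Rw.T@o
    c['R']=np.array(c['R']);c['t']=np.array(c['t']);c['f']=f
    return c
def proj(c,X):
    X=np.atleast_2d(X); q=X@c['R'].T+c['t']; return np.c_[q[:,0]/q[:,2]*c['f']+c['cx'],q[:,1]/q[:,2]*c['f']+c['cy']]
def onz(c,u,v,z):
    d=c['R'].T@np.array([(u-c['cx'])/c['f'],(v-c['cy'])/c['f'],1]); o=-c['R'].T@c['t']
    return o+d*(z-o[2])/d[2]
def save(c,n,crop=None,k=1):
    im=c['img'][:,:,::-1]
    if crop: im=im[crop[1]:crop[3],crop[0]:crop[2]]
    if k!=1: im=cv2.resize(im,None,fx=k,fy=k,interpolation=cv2.INTER_CUBIC)
    cv2.imwrite('pics/'+n+'.png',im)
E
cat > a.py <<'E'
from h import *
import pickle
np.set_printoptions(precision=4,suppress=True)
for n in ['scene','top','wrist']:
    c=cam(n); save(c,n+'0'); pickle.dump(c,open(n+'0.pkl','wb')); print(n,c['f'],c['cx'],c['cy'],-c['R'].T@c['t'])
    for t in ['square_mid','end_board','cup_a_mid','corner_mark']:
        for fn in ('place_of','find_in'):
            try:
                for r in getattr(arm,fn)(n,t): print(' ',t,fn,round(r['score'],2),np.array(r['location']),proj(c,r['location'])[0].round())
            except Exception as e: print(t,fn,e)
s=arm.get_state();print(s)
E
python3 a.py
```

```text
pics
scene 624.001647246404 314.51634202340114 233.88582193396948 [ 1.0779 -0.713   0.7108]
  square_mid place_of 0.67 [0.6474 0.3439 0.0566] [413. 188.]
  square_mid place_of 0.58 [0.555  0.2139 0.058 ] [342. 201.]
  square_mid find_in 0.89 [0.569  0.2046 0.0203] [345. 221.]
  square_mid find_in 0.84 [0.8134 0.0455 0.023 ] [423. 310.]
  square_mid find_in 0.68 [0.6569 0.3429 0.0289] [415. 201.]
  square_mid find_in 0.6 [0.7302 0.15   0.0254] [406. 260.]
end_board place_of it knows: corner_mark, cup_a_mid, square_mid
  end_board find_in 0.96 [ 0.4763 -0.262   0.0753] [136. 312.]
  cup_a_mid place_of 0.84 [0.4486 0.2631 0.034 ] [311. 186.]
  cup_a_mid find_in 0.72 [0.45   0.2634 0.0471] [312. 181.]
  corner_mark find_in 0.71 [ 0.6778 -0.2917  0.0096] [230. 414.]
top 479.8882627109653 322.6517722549981 238.66969033258908 [0.497  0.0153 0.9293]
  square_mid place_of 0.95 [0.7271 0.1512 0.0604] [255. 178.]
  square_mid place_of 0.89 [0.8226 0.0533 0.0589] [309. 130.]
  square_mid place_of 0.88 [0.6488 0.3405 0.0583] [151. 217.]
  square_mid place_of 0.57 [0.5521 0.22   0.0553] [214. 271.
[... 549 characters left out ...]
0. 325.]
  corner_mark find_in 0.64 [ 0.5688 -0.2077  0.0115] [443. 269.]
wrist 348.7412246515156 323.0092556292258 238.69703009976365 [ 0.3402 -0.5305  0.3749]
end_board place_of it knows: corner_mark, cup_a_mid, square_mid
{'t': 1.2, 'joint_positions': array([-1.2925,  0.5275,  1.4327,  0.    ,  1.1814, -0.1785]), 'dq': array([-0.0017, -0.0025,  0.0013, -0.0006, -0.0027, -0.0015]), 'joint_efforts': array([ -0.0005, -44.2339, -17.842 ,  -0.0003,   0.0008,   0.    ]), 'eef_pos': array([ 0.2757, -0.5609,  0.2313]), 'eef_rot': array([-3.06  , -0.7113, -0.    ]), 'contact_force': array([-0.1216,  0.4833,  1.0984]), 'torque': array([ 0.0061, -0.007 , -0.026 ]), 'grip_width': 0.08558577059024855}
```

View pics/scene0.png

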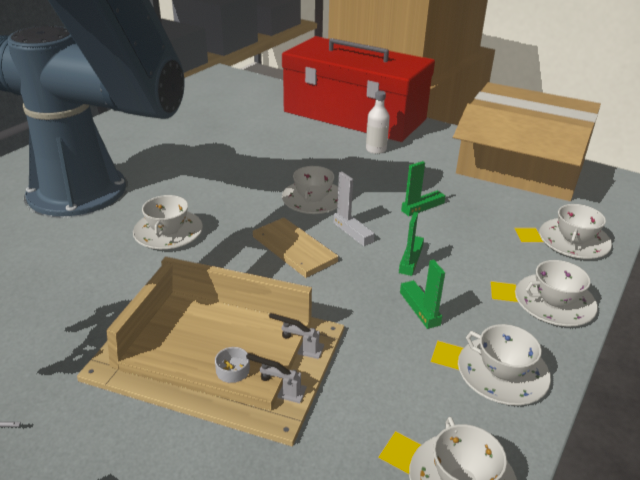

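View pics/top0.png

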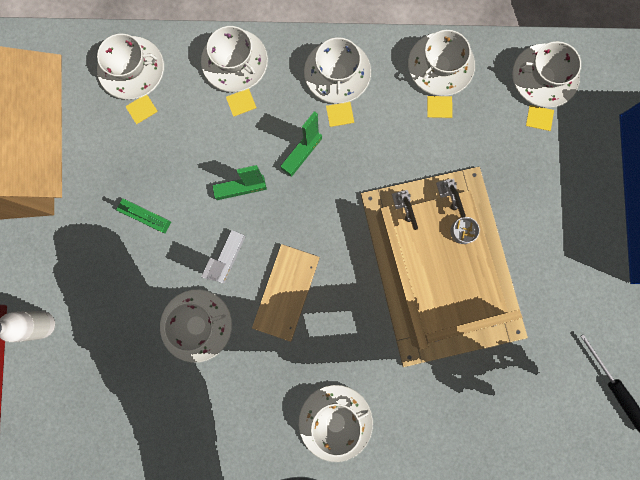

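View pics/wrist0.png

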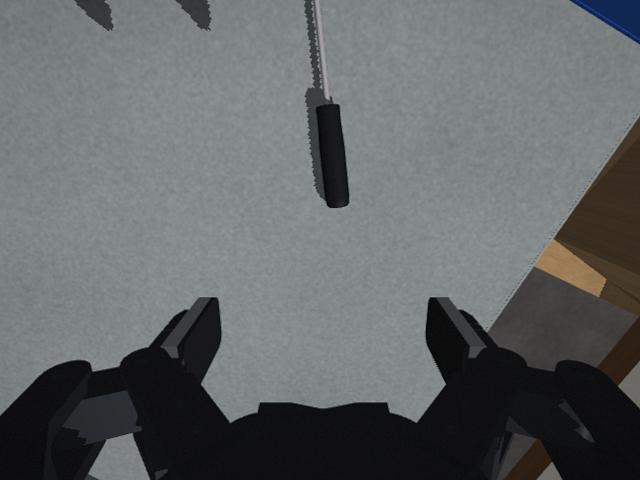

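```bash
cat > b.py <<'E'
import cv2
s=cv2.imread('pics/scene0.png');t=cv2.imread('pics/top0.png')
cv2.imwrite('pics/c1.png',cv2.resize(s[140:280,260:400],None,fx=4.2,fy=4.2,interpolation=cv2.INTER_CUBIC))
cv2.imwrite('pics/c2.png',cv2.resize(t[210:310,170:300],None,fx=6,fy=6,interpolation=cv2.INTER_CUBIC))
cv2.imwrite('pics/c3.png',cv2.resize(t[160:375,350:540],None,fx=2.75,fy=2.75,interpolation=cv2.INTER_CUBIC))
cv2.imwrite('pics/c4.png',cv2.resize(s[245:445,70:350],None,fx=2.8,fy=2.8,interpolation=cv2.INTER_CUBIC))
E
python3 b.py
```

```text
(no output)
```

View pics/c1.png

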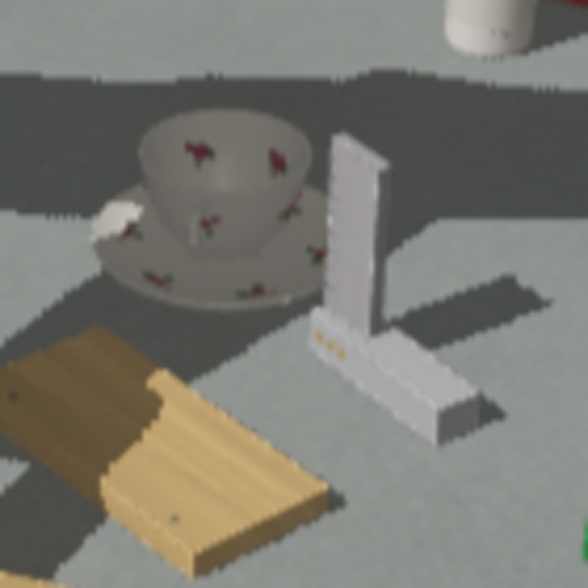

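View pics/c2.png

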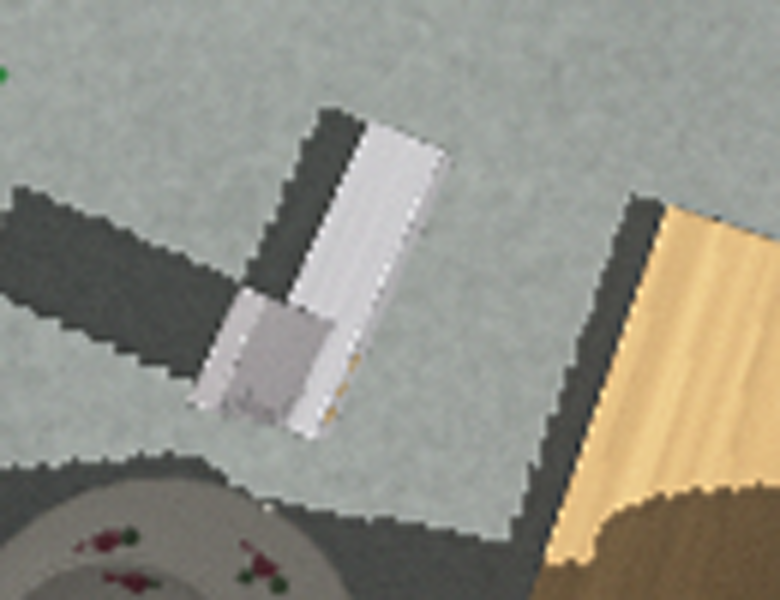

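View pics/c3.png

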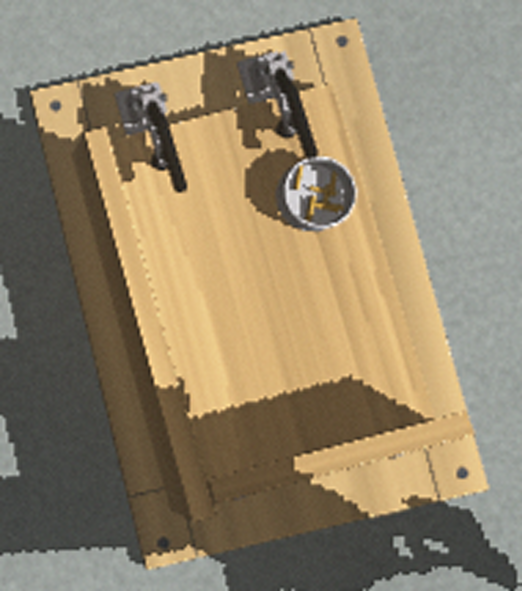

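View pics/c4.png

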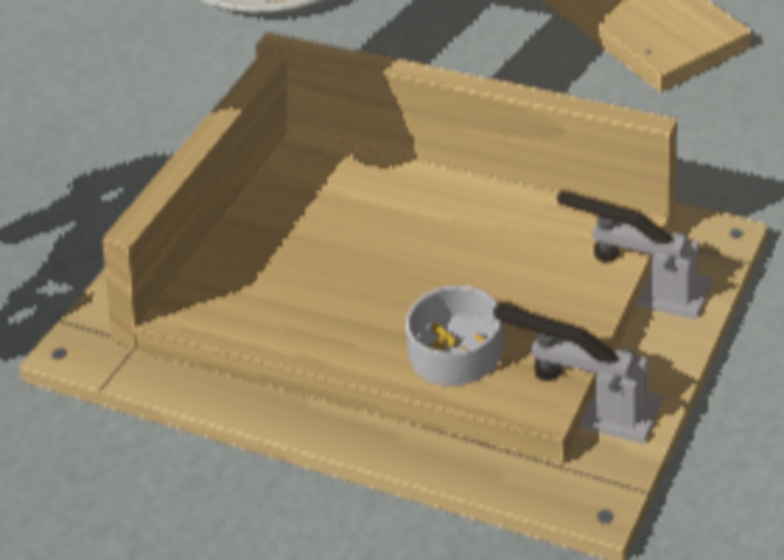

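```bash
cat > fit.py <<'E'
from h import *
import pickle
from scipy.optimize import least_squares
np.set_printoptions(precision=4,suppress=True)
T=pickle.load(open('top0.pkl','rb'));S=pickle.load(open('scene0.pkl','rb'))
top=[((320,438),(-18,-13,22)),((446,153),(82,-13,22)),((370,122),(82,13,22)),((245,288),(18,4,115)),((190,400),(-18,4,115)),((268,297),(18,-4,115)),((213,412),(-18,-4,115))]
sc=[((313,312),(-18,-13,22)),((437,408),(82,-13,22)),((478,392),(82,13,22)),((437,445),(82,-13,0)),((333,137),(-18,-4,115)),((383,166),(18,-4,115)),((388,160),(18,4,115)),((343,132),(-18,4,115))]
def tr(p,P):
    c,s=np.cos(p[2]),np.sin(p[2]);P=np.array(P)/1e3
    return np.c_[p[0]+c*P[:,0]-s*P[:,1],p[1]+s*P[:,0]+c*P[:,1],P[:,2]]
ut=np.array([(170+a/6,210+b/6) for (a,b),_ in top]);us=np.array([(260+a/4.2,140+b/4.2) for (a,b),_ in sc])
def r(p,which='ts'):
    o=[]
    if 't' in which:o.append(proj(T,tr(p,[q for _,q in top]))-ut)
    if 's' in which:o.append(proj(S,tr(p,[q for _,q in sc]))-us)
    return np.concatenate(o).ravel()
for w in('t','s','ts'):
    q=least_squares(r,[.555,.215,-.42],args=(w,));print(w,q.x,q.fun.reshape(-1,2).round(1).tolist())
p,R=pose();print(p,R)
M=np.array(arm.read_camera('wrist')['mount']);print(M)
E
python3 fit.py
```

```text
t [ 0.553   0.2151 -0.3812] [[-0.9, 0.4], [-0.0, -0.4], [0.3, -0.5], [-0.2, -0.3], [0.0, 0.4], [0.2, -0.0], [0.5, 0.3]]
s [ 0.558   0.2188 -0.3895] [[-0.8, -0.7], [0.1, -0.1], [0.8, -0.5], [-0.6, 0.3], [-0.2, -0.2], [-1.0, 0.5], [1.1, 0.8], [0.6, -0.1]]
ts [ 0.5554  0.2166 -0.3759] [[-1.5, -0.9], [-0.9, -1.8], [-0.6, -1.8], [-1.0, -1.8], [-0.7, -1.0], [-0.6, -1.5], [-0.2, -1.1], [-2.5, -0.5], [-1.1, -0.2], [-0.5, -0.6], [-1.8, 0.3], [-2.0, -0.1], [-2.6, 0.6], [-0.6, 0.9], [-1.2, -0.0]]
[ 0.2757 -0.5609  0.2313] [[ 0.8975  0.4411  0.    ]
 [ 0.4411 -0.8975  0.    ]
 [ 0.     -0.     -1.    ]]
[[ 0.0001 -0.959  -0.2833  0.0714]
 [ 1.     -0.0004  0.0015  0.0012]
 [-0.0016 -0.2833  0.959  -0.1436]
 [ 0.      0.      0.      1.    ]]
```

jog_arm([
  {"claw":1,"dp":[170,320,20],"twist":[0,0,-0.21]},
  {"claw":1,"dp":[170,320,20],"twist":[0,0,-0.21]},
  {"claw":1,"dp":[170,320,20],"twist":[0,0,-0.21]},
  {"claw":1,"dp":[170,320,20],"twist":[0,0,-0.21]},
  {"claw":1,"dp":[170,320,20],"twist":[0,0,-0.21]},
  {"claw":1,"dp":[170,320,20],"twist":[0,0,-0.21]},
  {"claw":1,"dp":[170,320,20],"twist":[0,0,-0.21]},
  {"claw":1,"dp":[170,320,20],"twist":[0,0,-0.21]},
])

```text
t: 2.25
eef_pos: [0.4458, -0.2413, 0.2515]
eef_rot: [3.117, 0.388, 0.0]
contact_force: [-0.0, -0.5, -0.1]
grip_width: 0.0857
```

```bash
cat > c.py <<'E'
from h import *
import pickle,sys
np.set_printoptions(precision=4,suppress=True)
c=cam('wrist');save(c,sys.argv[1]);pickle.dump(c,open(sys.argv[1]+'.pkl','wb'))
s=arm.get_state();print(s['t'],s['eef_pos'],s['eef_rot'],s['contact_force'])
E
python3 c.py w1
```

```text
2.3 [ 0.4456 -0.2419  0.2514] [3.117  0.3855 0.0001] [ 1.0024 -0.0936 -0.0607]
```

View pics/w1.png

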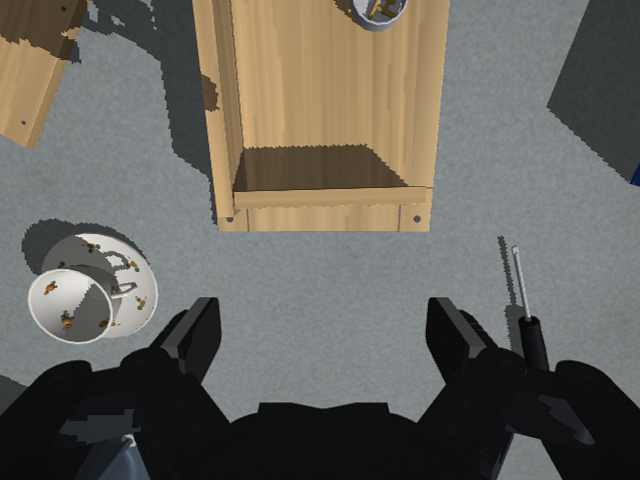

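```bash
python3 -c "
import cv2
s=cv2.imread('pics/w1.png');cv2.imwrite('pics/w1c.png',cv2.resize(s[125:245,190:460],None,fx=2.9,fy=2.9,interpolation=cv2.INTER_CUBIC))"
```

```text
(no output)
```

View pics/w1c.png

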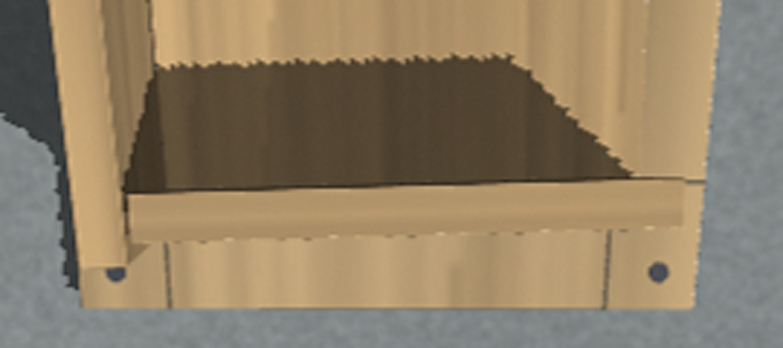

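```bash
cat > d.py <<'E'
from h import *
import pickle
np.set_printoptions(precision=4,suppress=True)
c=pickle.load(open('w1.pkl','rb'))
px=lambda a,b:(190+a/2.9,125+b/2.9)
for z in(.089,.094):
    a=onz(c,*px(128,192),z);b=onz(c,*px(684,180),z)
    a2=onz(c,*px(130,242),z);b2=onz(c,*px(684,226),z)
    print('top inner',z,a,b,np.linalg.norm(a-b),'yaw',np.arctan2(-(b-a)[0]*-1,-(b-a)[1]) , 'outer',a2,b2,np.linalg.norm(a2-b2))
# ply front edge z=.012
a=onz(c,*px(80,308),.012);b=onz(c,*px(693,308),.012);print('ply front',a,b,np.linalg.norm(a-b),np.arctan2((b-a)[0],-(b-a)[1]))
print('pencil',onz(c,*px(168,245),.012),onz(c,*px(608,230),.012),onz(c,*px(705,181),.012))
E
python3 d.py
```

```text
top inner 0.089 [ 0.4513 -0.1613  0.089 ] [ 0.496  -0.3237  0.089 ] 0.168391529181498 yaw 0.26884309846688886 outer [ 0.4362 -0.1646  0.089 ] [ 0.4826 -0.3283  0.089 ] 0.1700966780301511
top inner 0.094 [ 0.4523 -0.1624  0.094 ] [ 0.4963 -0.3221  0.094 ] 0.16564030385182496 yaw 0.2688430984668888 outer [ 0.4375 -0.1656  0.094 ] [ 0.4832 -0.3266  0.094 ] 0.1673175935277151
ply front [ 0.3855 -0.1351  0.012 ] [ 0.4443 -0.3683  0.012 ] 0.2405385369116211 0.2469288152875257
pencil [ 0.4187 -0.1639  0.012 ] [ 0.4657 -0.3265  0.012 ] [ 0.4927 -0.3564  0.012 ]
```

jog_arm([
  {"claw":1,"dp":[109,458,-60],"twist":[0,0,-0.626]},
  {"claw":1,"dp":[109,458,-60],"twist":[0,0,-0.626]},
  {"claw":1,"dp":[109,458,-60],"twist":[0,0,-0.626]},
  {"claw":1,"dp":[109,458,-60],"twist":[0,0,-0.626]},
  {"claw":1,"dp":[109,458,-60],"twist":[0,0,-0.626]},
  {"claw":1,"dp":[109,458,-60],"twist":[0,0,-0.626]},
  {"claw":1,"dp":[109,458,-60],"twist":[0,0,-0.626]},
  {"claw":1,"dp":[109,458,-60],"twist":[0,0,-0.626]},
  {"claw":1,"dp":[109,458,-60],"twist":[0,0,-0.626]},
  {"claw":1,"dp":[109,458,-60],"twist":[0,0,-0.626]},
])

```text
t: 3.55
eef_pos: [0.5549, 0.2156, 0.1908]
eef_rot: [3.084, -0.594, -0.001]
contact_force: [-0.6, 0.1, -0.0]
grip_width: 0.0852
```

```bash
python3 c.py w2
python3 - <<'E'
from h import *
import pickle
T=pickle.load(open('top0.pkl','rb'))
t=onz(T,350+318/2.75,160+193/2.75,.06);m=np.array([.4634,-.2395,0]);d=t-m
x=np.array([.9697,.2444,0]);print('tin',t,d@x,d@np.array([-.2444,.9697,0]))
E
```

```text
3.6 [0.5549 0.2151 0.1911] [ 3.0838 -0.5954 -0.001 ] [ 0.0382  0.0024 -0.7691]
tin [ 0.63691211 -0.2388605   0.06      ] 0.1684109841884762 -0.04178623705909002
```

View pics/w2.png

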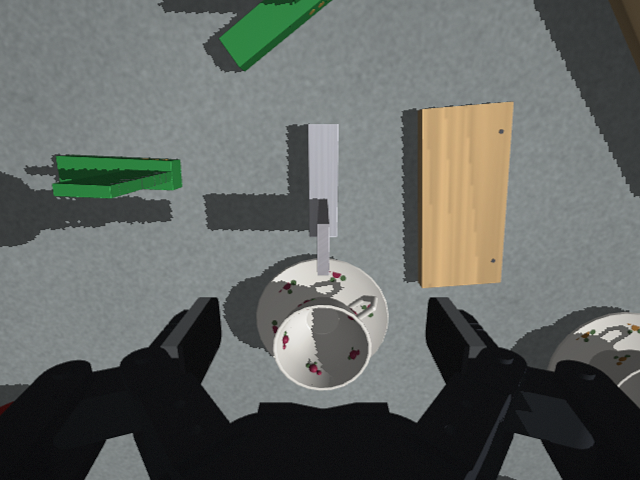

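```bash
python3 - <<'E'
import cv2
s=cv2.imread('pics/w2.png');cv2.imwrite('pics/w2c.png',cv2.resize(s[110:290,270:380],None,fx=3.3,fy=3.3,interpolation=cv2.INTER_CUBIC))
E
python3 - <<'E'
from h import *
import pickle
np.set_printoptions(precision=4,suppress=True)
c=pickle.load(open('w2.pkl','rb'))
for q in [(.5554,.2166,-.376),(.553,.2151,-.381)]:
    co,s=np.cos(q[2]),np.sin(q[2])
    P=np.array([(18,4,115),(18,-4,115),(-18,4,115),(-18,-4,115),(82,13,22),(82,-13,22),(-18,-13,22)])/1e3
    print(proj(c,np.c_[q[0]+co*P[:,0]-s*P[:,1],q[1]+s*P[:,0]+co*P[:,1],P[:,2]]).round(1).tolist())
E
```

```text
[[312.4, 223.7], [324.8, 223.6], [313.1, 275.4], [324.9, 275.3], [303.8, 124.4], [334.3, 124.2], [333.8, 237.0]]
[[316.1, 226.2], [328.4, 226.2], [316.4, 277.6], [328.2, 277.6], [307.0, 126.3], [337.5, 126.4], [336.1, 238.8]]
```

View pics/w2c.png

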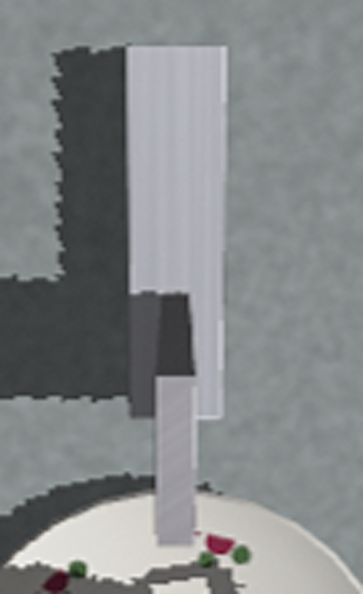

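jog_arm([
  {"claw":1,"dp":[-0.6,-1.3,-50],"twist":[0,0,0]},
  {"claw":1,"dp":[-0.6,-1.3,-90],"twist":[0,0,0]},
  {"claw":1,"dp":[-0.6,-1.3,-115],"twist":[0,0,0]},
  {"claw":1,"dp":[-0.6,-1.3,-115],"twist":[0,0,0]},
  {"claw":0,"dp":[-0.6,-1.3,-115],"twist":[0,0,0]},
  {"claw":0,"dp":[-0.6,-1.3,-115],"twist":[0,0,0]},
  {"claw":0,"dp":[-0.6,-1.3,-115],"twist":[0,0,0]},
  {"claw":0,"dp":[-0.6,-1.3,-115],"twist":[0,0,0]},
], force=90)

```text
t: 4.6
eef_pos: [0.5544, 0.216, 0.077]
eef_rot: [-3.085, 0.592, -0.002]
contact_force: [-0.2, 0.2, -0.2]
grip_width: 0.0124
```

```bash
python3 c.py w3; python3 -c "
from cell import arm;print(arm.get_state())"
```

```text
4.65 [0.5543 0.216  0.0771] [-3.085   0.5917 -0.0015] [ 1.0119  0.2773 -0.389 ]
{'t': 4.65, 'joint_positions': array([ 1.83872241e-01,  6.96316087e-01,  1.62953502e+00, -6.81498702e-05,
        8.14754060e-01,  2.13371192e+00]), 'dq': array([ 0.00111754,  0.00246865, -0.01086036,  0.00816621,  0.0106786 ,
        0.00117111]), 'joint_efforts': array([  0.0605375 , -37.71365762, -10.58683097,   0.10962982,
        -0.34618909,  -0.05592786]), 'eef_pos': array([0.55434197, 0.21598078, 0.07708507]), 'eef_rot': array([-3.08504582e+00,  5.91710692e-01, -1.47253870e-03]), 'contact_force': array([ 1.01190412,  0.27730202, -0.38897945]), 'torque': array([ 0.06434349, -0.01950014,  0.01193618]), 'grip_width': 0.007058839877366018}
```

View pics/w3.png

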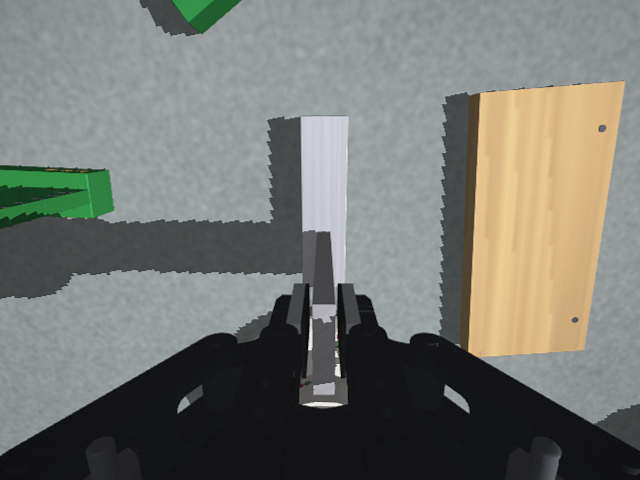

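jog_arm([
  {"claw":0,"dp":[0,0,0],"twist":[0,0,0]},
  {"claw":0,"dp":[0,0,3],"twist":[0,0,0]},
  {"claw":0,"dp":[0,0,20],"twist":[0,0,0]},
  {"claw":0,"dp":[0,0,60],"twist":[0,0,0]},
  {"claw":0,"dp":[0,0,100],"twist":[0,0,0]},
  {"claw":0,"dp":[0,0,135],"twist":[0,0,0]},
  {"claw":0,"dp":[0,0,135],"twist":[0,0,0]},
  {"claw":0,"dp":[0,0,135],"twist":[0,0,0]},
], force=90)

```text
t: 5.65
eef_pos: [0.5528, 0.2156, 0.2101]
eef_rot: [3.084, -0.592, -0.004]
contact_force: [-1.6, -0.2, -4.4]
grip_width: 0.0071
```

```bash
python3 c.py w4; python3 -c "
from cell import arm;s=arm.get_state();print(s['contact_force'],s['torque'],s['grip_width'])"
```

```text
5.7 [0.5524 0.2155 0.2094] [ 3.0837 -0.5919 -0.0064] [ 0.4767 -0.4891 -5.219 ]
[ 0.47669558 -0.48912272 -5.21901489] [0.01898906 0.09194488 0.00607004] 0.007127556137172144
```

View pics/w4.png

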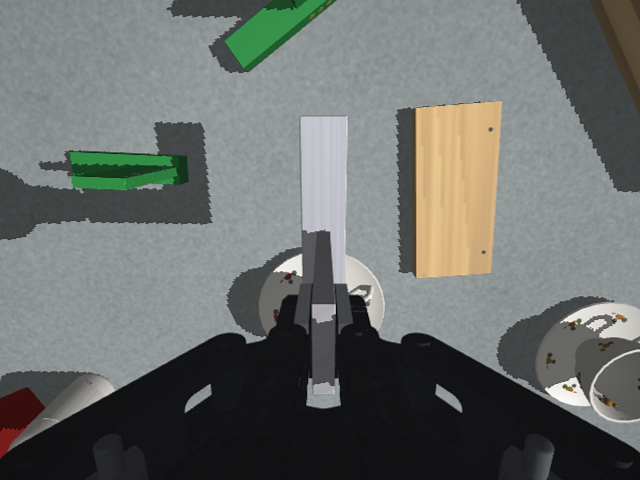

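jog_arm([
  {"claw":0,"dp":[-4,-40,0],"twist":[0,0,0.08]},
  {"claw":0,"dp":[-9,-90,0],"twist":[0,0,0.16]},
  {"claw":0,"dp":[-15,-145,0],"twist":[0,0,0.25]},
  {"claw":0,"dp":[-20,-200,0],"twist":[0,0,0.33]},
  {"claw":0,"dp":[-26,-255,0],"twist":[0,0,0.42]},
  {"claw":0,"dp":[-32,-310,0],"twist":[0,0,0.5]},
  {"claw":0,"dp":[-38,-365,0],"twist":[0,0,0.58]},
  {"claw":0,"dp":[-43,-410,0],"twist":[0,0,0.647]},
  {"claw":0,"dp":[-44,-432,0],"twist":[0,0,0.647]},
  {"claw":0,"dp":[-44,-432,0],"twist":[0,0,0.647]},
], force=90)

```text
t: 6.95
eef_pos: [0.5096, -0.217, 0.2099]
eef_rot: [-3.112, -0.414, 0.002]
contact_force: [0.0, 0.9, -4.2]
grip_width: 0.0072
```

```bash
python3 c.py w5; python3 -c "
from h import *
for i in range(4):
  c=cam('scene' if i%2 else 'top');save(c,['t5','s5'][i%2])
  s=arm.get_state();print(s['contact_force'],s['torque'],s['eef_pos'],s['eef_rot'])"
```

```text
7.0 [ 0.5094 -0.2155  0.2101] [-3.111  -0.4165  0.003 ] [ 0.5238  0.1478 -3.4528]
[-0.72002436  0.09379784 -3.84356555] [0.0037402  0.06503019 0.0251224 ] [ 0.50941588 -0.21463322  0.21027797] [-3.11063418e+00 -4.18753898e-01  3.02068106e-03]
[-0.21521667 -0.34525616 -4.51265478] [-0.02962097  0.08059139  0.01337528] [ 0.50959134 -0.21428939  0.21053482] [-3.11088903e+00 -4.20380188e-01  2.51686360e-03]
[ 0.61973162  0.20921992 -4.08325727] [ 0.00934333  0.12556516 -0.00789473] [ 0.50979694 -0.21425494  0.21078881] [-3.11140007e+00 -4.21500282e-01  1.84619975e-03]
[ 0.23953376  0.16240294 -3.86698452] [0.04464874 0.08994281 0.0382999 ] [ 0.50995792 -0.2143622   0.21101177] [-3.11189256e+00 -4.21957006e-01  1.23311126e-03]
```

View pics/w5.png

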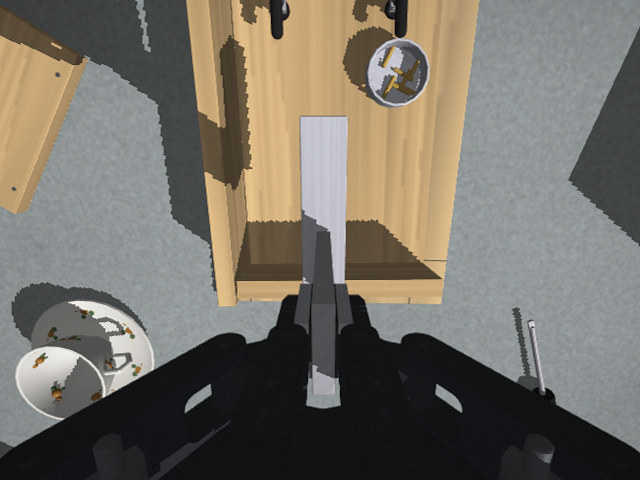

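View pics/s5.png

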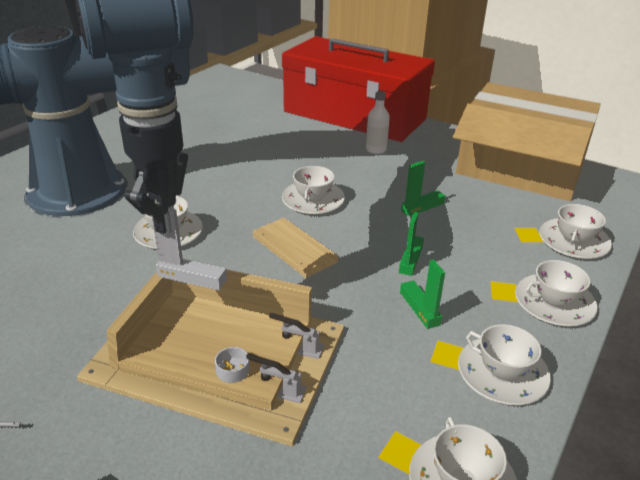

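```bash
python3 -c "
import cv2
s=cv2.imread('pics/w5.png');cv2.imwrite('pics/w5c.png',cv2.resize(s[230:320,210:470],None,fx=3,fy=3,interpolation=cv2.INTER_CUBIC))"
```

```text
(no output)
```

View pics/w5c.png

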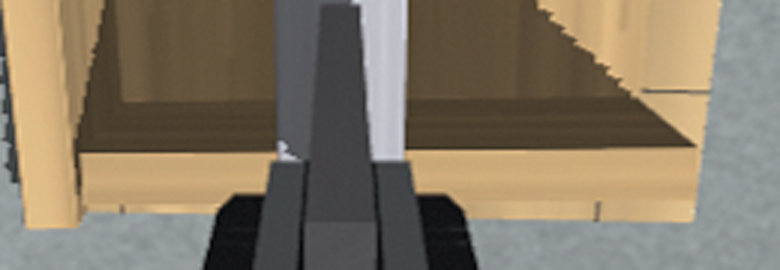

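Run:
```python
from h import *
import pickle
np.set_printoptions(precision=4,suppress=True)
c=pickle.load(open('w5.pkl','rb'));m=np.array([.4634,-.2395,0]);y=.271
x=np.array([np.cos(y),np.sin(y),0]);yy=np.array([-np.sin(y),np.cos(y),0])
px=lambda a,b:(210+a/3,230+b/3)
for z in(.030,.035):
  P=[onz(c,*px(120,101.5),z),onz(c,*px(600,97.5),z)];print('corner',z,[((p-m)@x,(p-m)@yy) for p in P], np.arctan2((P[1]-P[0])[0],-(P[1]-P[0])[1]))
for z in(.090,.095):
  P=[onz(c,*px(80,152),z),onz(c,*px(697,147),z)];print('top',z,[((p-m)@x,(p-m)@yy) for p in P], np.arctan2((P[1]-P[0])[0],-(P[1]-P[0])[1]))
p,_=pose();print('tcp',(p-m)@x,(p-m)@yy,p)
s=arm.get_state();print(s['eef_rot'])
```

```text
corner 0.03 [(np.float64(0.0009045563364349053), np.float64(0.08035747193879206)), (np.float64(0.0013376760114629735), np.float64(-0.0776951979174543))] 0.2737403434010532
corner 0.035 [(np.float64(0.00278067924003269), np.float64(0.07922738068904372)), (np.float64(0.0032071031154272626), np.float64(-0.07638187902005537))] 0.273740343401053
top 0.09 [(np.float64(0.008830582159307107), np.float64(0.07865743991328232)), (np.float64(0.009275529974664173), np.float64(-0.08922983320597369))] 0.27365027101416317
top 0.095 [(np.float64(0.010983584088365996), np.float64(0.07730221817280158)), (np.float64(0.01142008651225497), np.float64(-0.08739844812411755))] 0.27365027101416306
tcp 0.0515879948591309 0.011757035629284991 [ 0.51   -0.2144  0.211 ]
[-3.1119 -0.422   0.0012]
```

jog_arm([
  {"claw":0,"dp":[0,0,-30],"twist":[0,0,0.003]},
  {"claw":0,"dp":[0,0,-60],"twist":[0,0,0.003]},
  {"claw":0,"dp":[0,0,-80],"twist":[0,0,0.003]},
  {"claw":0,"dp":[0,0,-92],"twist":[0,0,0.003]},
  {"claw":0,"dp":[0,0,-92],"twist":[0,0,0.003]},
  {"claw":0,"dp":[0,0,-92],"twist":[0,0,0.003]},
  {"claw":0,"dp":[0,0,-92],"twist":[0,0,0.003]},
  {"claw":0,"dp":[0,0,-92],"twist":[0,0,0.003]},
])

```text
t: 8.2
eef_pos: [0.5104, -0.2164, 0.12]
eef_rot: [3.112, 0.424, 0.002]
contact_force: [-0.6, -0.3, -3.5]
grip_width: 0.0073
```

```bash
cat > st.py <<'E'
from h import *
np.set_printoptions(precision=4,suppress=True)
s=arm.get_state();m=np.array([.4634,-.2395,0]);y=.273
x=np.array([np.cos(y),np.sin(y),0]);yy=np.array([-np.sin(y),np.cos(y),0]);p=np.array(s['eef_pos'])
R=Ro.from_rotvec(s['eef_rot']).as_matrix()
f=np.array(s['contact_force']);t=np.array(s['torque'])
print(s['t'],'tcp crate x,y mm',(p-m)@x*1e3,(p-m)@yy*1e3,'z',p[2]*1e3,'F crate',f@x,f@yy,f[2],'T crate',t@x,t@yy,t[2])
print('yaw',np.arctan2(R[1,0],R[0,0]),'pitch (z axis tilt along crate x, y)',R[:,2]@x,R[:,2]@yy,'grip',s['grip_width'])
E
python3 st.py; python3 c.py w6;python3 st.py
```

```text
8.2 tcp crate x,y mm 51.49402537651975 9.54550005415851 z 119.96839311127749 F crate -0.6260425262540495 -0.09611782698140624 -3.5270208645433145 T crate -0.019370167576351443 0.051879967790208474 0.05223424013158897
yaw 0.2707360026704949 pitch (z axis tilt along crate x, y) 0.0008552117793309996 -0.0009785111661216074 grip 0.0072618980758443
8.25 [ 0.5103 -0.2164  0.1198] [3.1122 0.4238 0.0012] [-0.6201 -0.1447 -4.2191]
8.25 tcp crate x,y mm 51.39957246411011 9.61433289734217 z 119.82589364800846 F crate -0.6361891792659159 0.027867735742971297 -4.219071106106072 T crate -0.0681502975619796 0.08343310900302169 -0.05034914935458581
yaw 0.2707058416171755 pitch (z axis tilt along crate x, y) 0.0006361770578611459 -0.0007750499567255521 grip 0.006947567072039598
```

View pics/w6.png

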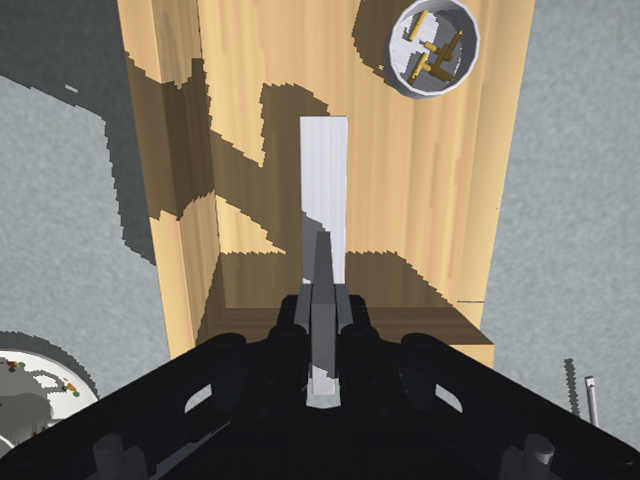

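jog_arm([
  {"claw":0,"dp":[0,0,-4],"twist":[0,0,0.002]},
  {"claw":0,"dp":[0,0,-6],"twist":[0,0,0.002]},
  {"claw":0,"dp":[0,0,-7],"twist":[0,0,0.002]},
  {"claw":0,"dp":[0,0,-8],"twist":[0,0,0.002]},
  {"claw":0,"dp":[0,0,-8],"twist":[0,0,0.002]},
])

```text
t: 8.88
eef_pos: [0.5101, -0.2162, 0.1112]
eef_rot: [-3.112, -0.427, 0.0]
contact_force: [-0.2, 0.2, -3.6]
grip_width: 0.007
```

```bash
python3 st.py
```

```text
8.875 tcp crate x,y mm 51.23818486319943 9.901412480782776 z 111.18105357366937 F crate -0.09973513975353795 0.250929607516774 -3.614613775045987 T crate -0.029848092945227847 0.038598285877789885 0.0014372487189709192
yaw 0.27279332886045476 pitch (z axis tilt along crate x, y) -0.00011407111158503647 0.0001784525565778063 grip 0.0070008292316140665
```

jog_arm([
  {"claw":0,"dp":[0,0,-1],"twist":[0,0,0]},
  {"claw":0,"dp":[0,0,-1.5],"twist":[0,0,0]},
  {"claw":0,"dp":[0,0,-1.5],"twist":[0,0,0]},
])

```text
t: 9.25
eef_pos: [0.5101, -0.2162, 0.1098]
eef_rot: [-3.112, -0.427, 0.0]
contact_force: [0.0, -0.1, -3.9]
grip_width: 0.0073
```

```bash
python3 st.py
```

```text
9.25 tcp crate x,y mm 51.22749528625992 9.880629360797903 z 109.77958417535974 F crate -0.015665404160498 -0.090476331400232 -3.851862518664651 T crate 0.005480530403873889 0.05223239780110368 0.03286617551499425
yaw 0.2727978947611093 pitch (z axis tilt along crate x, y) -4.142665316224062e-05 5.492096587559464e-05 grip 0.007302329706174654
```

jog_arm([
  {"claw":0,"dp":[0,0,-0.8],"twist":[0,0,0]},
  {"claw":0,"dp":[0,0,-1.2],"twist":[0,0,0]},
  {"claw":0,"dp":[0,0,-1.2],"twist":[0,0,0]},
])

```text
t: 9.62
eef_pos: [0.51, -0.2161, 0.1085]
eef_rot: [-3.112, -0.427, 0.0]
contact_force: [-0.5, -0.2, -3.7]
grip_width: 0.0069
```

```bash
python3 st.py
```

```text
9.625 tcp crate x,y mm 51.210093963501606 9.914292635389382 z 108.54599013510072 F crate -0.5231426396357378 -0.09517090548098935 -3.6694216956134036 T crate -0.011474756407375058 0.040903632370905905 0.028372600103902537
yaw 0.27274138054732766 pitch (z axis tilt along crate x, y) -8.897832724396049e-05 0.00016084096068310613 grip 0.006930676406178597
```

jog_arm([
  {"claw":0,"dp":[0,0,-0.6],"twist":[0,0,0]},
  {"claw":0,"dp":[0,0,-1],"twist":[0,0,0]},
  {"claw":0,"dp":[0,0,-1],"twist":[0,0,0]},
])

```text
t: 10.0
eef_pos: [0.5101, -0.2162, 0.1078]
eef_rot: [3.112, 0.427, 0.0]
contact_force: [-0.3, 0.1, -2.3]
grip_width: 0.007
```

```bash
python3 st.py
```

```text
10.0 tcp crate x,y mm 51.27454555096709 9.82317996365194 z 107.76195637133748 F crate -0.232272477252622 0.1298362155789805 -2.3409912786875338 T crate 0.07323476357753074 0.03457484383766341 -0.006930464490528034
yaw 0.2728175101394493 pitch (z axis tilt along crate x, y) 0.00010533908485808295 -9.883980842862612e-05 grip 0.0070488394451419575
```

jog_arm([
  {"claw":0,"dp":[0,0,-0.4],"twist":[0,0,0]},
  {"claw":0,"dp":[0,0,-0.8],"twist":[0,0,0]},
  {"claw":0,"dp":[0,0,-0.8],"twist":[0,0,0]},
])

```text
t: 10.38
eef_pos: [0.5101, -0.2163, 0.1077]
eef_rot: [3.112, 0.427, 0.001]
contact_force: [-2.5, 0.0, 5.8]
grip_width: 0.0069
```

```bash
python3 st.py
```

```text
10.375 tcp crate x,y mm 51.27550633731006 9.77373573518415 z 107.69157117211043 F crate -2.3799592969039143 0.6880850427525407 5.845308459413592 T crate 0.2494665983079442 0.25682737362819086 0.02426352877900535
yaw 0.27288541721402987 pitch (z axis tilt along crate x, y) 0.00027759932784876545 -0.0004887998536859632 grip 0.006891288576720924
```

```bash
cat > avg.py <<'E'
from h import *
import sys
np.set_printoptions(precision=3,suppress=True)
n=int(sys.argv[1]) if len(sys.argv)>1 else 10
y=.273;m=np.array([.4634,-.2395,0])
C=np.array([[np.cos(y),np.sin(y),0],[-np.sin(y),np.cos(y),0],[0,0,1]])
F=[];T=[];P=[];Z=[]
for i in range(n):
    arm.read_camera('wrist');s=arm.get_state();F.append(C@s['contact_force']);T.append(C@s['torque']);P.append(C@(np.array(s['eef_pos'])-m)*1e3)
    R=Ro.from_rotvec(s['eef_rot']).as_matrix();Z.append(np.r_[(C@R[:,2])[:2],np.arctan2(R[1,0],R[0,0])]*1e3)
print('t',s['t'],'F',np.mean(F,0),'+-',np.std(F,0)/n**.5,'T',np.mean(T,0),'+-',np.std(T,0)/n**.5,'P',np.mean(P,0),'tilt/yaw mrad',np.mean(Z,0))
E
python3 avg.py 12
```

```text
t 10.975 F [-2.02   1.28   5.245] +- [0.126 0.133 0.162] T [0.281 0.286 0.006] +- [0.008 0.007 0.012] P [ 51.265   9.759 107.691] tilt/yaw mrad [  0.3    -0.502 272.839]
```

jog_arm([
  {"claw":0,"dp":[0,0,0.5],"twist":[0,0,0]},
  {"claw":0,"dp":[-2.9,-0.8,0.5],"twist":[0,0,0]},
  {"claw":0,"dp":[-5.8,-1.6,0.5],"twist":[0,0,0]},
  {"claw":0,"dp":[-8.7,-2.4,0.5],"twist":[0,0,0]},
  {"claw":0,"dp":[-11.6,-3.2,0.5],"twist":[0,0,0]},
  {"claw":0,"dp":[-14.4,-4,0.5],"twist":[0,0,0]},
  {"claw":0,"dp":[-17.3,-4.9,0.5],"twist":[0,0,0]},
  {"claw":0,"dp":[-17.3,-4.9,0.5],"twist":[0,0,0]},
])

```text
t: 11.98
eef_pos: [0.4928, -0.2215, 0.1077]
eef_rot: [3.112, 0.427, 0.001]
contact_force: [1.2, -0.1, 5.8]
grip_width: 0.007
```

```bash
python3 avg.py 4
```

```text
t 12.175 F [ 1.24  -0.111  5.628] +- [0.237 0.32  0.184] T [-0.143 -0.308 -0.05 ] +- [0.018 0.011 0.012] P [ 33.135   9.405 107.686] tilt/yaw mrad [  0.171  -0.836 272.79 ]
```

jog_arm([
  {"claw":0,"dp":[-1.9,-0.5,0.3],"twist":[0,0,0]},
  {"claw":0,"dp":[-3.9,-1.1,0.3],"twist":[0,0,0]},
  {"claw":0,"dp":[-5.8,-1.6,0.3],"twist":[0,0,0]},
  {"claw":0,"dp":[-5.8,-1.6,0.3],"twist":[0,0,0]},
])

```text
t: 12.68
eef_pos: [0.4871, -0.2227, 0.1077]
eef_rot: [3.112, 0.427, 0.001]
contact_force: [3.4, 0.9, 5.2]
grip_width: 0.0066
```

```bash
python3 avg.py 4
```

```text
t 12.875 F [ 2.771 -0.335  5.307] +- [0.212 0.296 0.295] T [-0.045 -0.565 -0.024] +- [0.008 0.007 0.007] P [ 27.347   9.797 107.685] tilt/yaw mrad [  0.196  -0.109 272.742]
```

jog_arm([
  {"claw":0,"dp":[-1,-0.25,0.2],"twist":[0,0,0]},
  {"claw":0,"dp":[-2,-0.55,0.2],"twist":[0,0,0]},
  {"claw":0,"dp":[-2.9,-0.8,0.2],"twist":[0,0,0]},
  {"claw":0,"dp":[-2.9,-0.8,0.2],"twist":[0,0,0]},
])

```text
t: 13.38
eef_pos: [0.4851, -0.2233, 0.1077]
eef_rot: [3.112, 0.426, 0.003]
contact_force: [5.6, 1.9, 2.4]
grip_width: 0.0069
```

```bash
python3 avg.py 4
```

```text
t 13.575 F [ 6.117 -0.016  2.196] +- [0.251 0.292 0.287] T [ 0.069 -1.136 -0.047] +- [0.014 0.011 0.01 ] P [ 25.271   9.732 107.732] tilt/yaw mrad [  2.049  -0.486 272.159]
```

jog_arm([
  {"claw":0,"dp":[-1,-0.25,0],"twist":[-0.0005,0.002,0]},
  {"claw":0,"dp":[-2,-0.55,-0.1],"twist":[-0.0005,0.002,0]},
  {"claw":0,"dp":[-2.9,-0.8,-0.2],"twist":[-0.0005,0.002,0]},
  {"claw":0,"dp":[-2.9,-0.8,-0.2],"twist":[-0.0005,0.002,0]},
])

```text
t: 14.08
eef_pos: [0.4825, -0.2242, 0.1077]
eef_rot: [3.112, 0.426, 0.001]
contact_force: [6.5, 2.2, 3.2]
grip_width: 0.0068
```

```bash
python3 avg.py 4
```

```text
t 14.275 F [6.38  0.347 3.764] +- [0.036 0.164 0.12 ] T [ 0.126 -1.233 -0.01 ] +- [0.005 0.023 0.016] P [ 22.519   9.65  107.714] tilt/yaw mrad [  0.58   -0.744 271.976]
```

jog_arm([
  {"claw":0,"dp":[-0.5,-0.15,0],"twist":[0,0,0]},
  {"claw":0,"dp":[-1.0,-0.3,0],"twist":[0,0,0]},
  {"claw":0,"dp":[-1.5,-0.4,0],"twist":[0,0,0]},
  {"claw":0,"dp":[-1.5,-0.4,0],"twist":[0,0,0]},
])

```text
t: 14.78
eef_pos: [0.481, -0.2246, 0.1077]
eef_rot: [3.112, 0.426, 0.001]
contact_force: [7.0, 1.6, 2.7]
grip_width: 0.0067
```

```bash
python3 avg.py 3; python3 c.py w7
```

```text
t 14.925 F [6.528 0.187 3.181] +- [0.172 0.36  0.416] T [ 0.085 -1.23  -0.034] +- [0.013 0.024 0.018] P [ 20.941   9.613 107.708] tilt/yaw mrad [  0.537  -0.837 272.03 ]
14.975 [ 0.481  -0.2246  0.1077] [3.1118 0.4259 0.001 ] [7.3873 1.7556 3.2653]
```

View pics/w7.png

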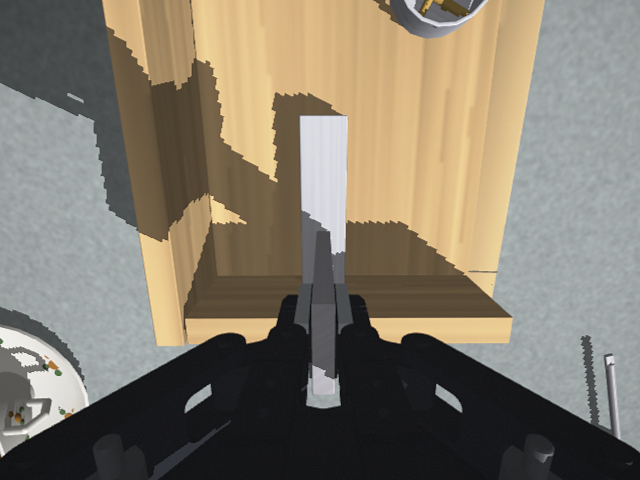

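jog_arm([
  {"claw":0,"dp":[-0.4,-0.1,0],"twist":[0,0,0]},
  {"claw":0,"dp":[-0.8,-0.2,0],"twist":[0,0,0]},
  {"claw":0,"dp":[-0.8,-0.2,0],"twist":[0,0,0]},
])

```text
t: 15.35
eef_pos: [0.4802, -0.2248, 0.1077]
eef_rot: [3.112, 0.426, 0.001]
contact_force: [6.1, 2.8, 3.3]
grip_width: 0.007
```

```bash
python3 avg.py 3
```

```text
t 15.5 F [6.37  0.366 2.559] +- [0.128 0.168 0.351] T [ 0.1   -1.238  0.008] +- [0.01  0.013 0.012] P [ 20.147   9.614 107.709] tilt/yaw mrad [  0.586  -0.879 272.017]
```

jog_arm([
  {"claw":0,"dp":[-0.4,-0.1,0],"twist":[0,0,0]},
  {"claw":0,"dp":[-0.8,-0.2,0],"twist":[0,0,0]},
  {"claw":0,"dp":[-0.8,-0.2,0],"twist":[0,0,0]},
])

```text
t: 15.88
eef_pos: [0.4795, -0.225, 0.1077]
eef_rot: [3.112, 0.426, 0.001]
contact_force: [5.7, 3.0, 3.8]
grip_width: 0.0071
```

```bash
python3 avg.py 3
```

```text
t 16.025 F [6.66  0.192 3.686] +- [0.214 0.224 0.424] T [ 0.09  -1.276 -0.013] +- [0.007 0.004 0.024] P [ 19.413   9.608 107.719] tilt/yaw mrad [  0.794  -0.958 271.95 ]
```

jog_arm([
  {"claw":0,"dp":[-0.4,-0.1,0],"twist":[0,0,0]},
  {"claw":0,"dp":[-0.6,-0.2,0],"twist":[0,0,0]},
  {"claw":0,"dp":[-0.6,-0.2,0],"twist":[0,0,0]},
])

```text
t: 16.4
eef_pos: [0.4793, -0.2251, 0.1078]
eef_rot: [3.112, 0.425, 0.003]
contact_force: [7.7, 2.2, 3.8]
grip_width: 0.007
```

```bash
python3 avg.py 3
```

```text
t 16.55 F [8.061 0.853 3.258] +- [0.206 0.085 0.315] T [ 0.199 -1.563  0.001] +- [0.006 0.009 0.011] P [ 19.169   9.597 107.748] tilt/yaw mrad [  1.596  -1.04  271.701]
```

jog_arm([
  {"claw":0,"dp":[0.1,0,-0.15],"twist":[-0.0004,0.0015,0]},
  {"claw":0,"dp":[0.2,0.05,-0.3],"twist":[-0.0007,0.0025,0]},
  {"claw":0,"dp":[0.2,0.05,-0.3],"twist":[-0.0007,0.0025,0]},
])

```text
t: 16.92
eef_pos: [0.4794, -0.2251, 0.1077]
eef_rot: [3.111, 0.425, -0.001]
contact_force: [6.6, 2.8, 4.9]
grip_width: 0.007
```

```bash
python3 avg.py 4
```

```text
t 17.125 F [6.97  0.836 4.974] +- [0.318 0.201 0.219] T [ 0.273 -1.506  0.016] +- [0.008 0.013 0.012] P [ 19.26    9.569 107.71 ] tilt/yaw mrad [ -1.122  -1.148 271.737]
```

jog_arm([
  {"claw":0,"dp":[-0.1,0,-0.05],"twist":[0.0003,-0.001,0]},
  {"claw":0,"dp":[-0.1,0,-0.05],"twist":[0.0003,-0.001,0]},
  {"claw":0,"dp":[-0.1,0,-0.05],"twist":[0.0003,-0.001,0]},
])

```text
t: 17.5
eef_pos: [0.4793, -0.2251, 0.1077]
eef_rot: [3.111, 0.425, 0.0]
contact_force: [5.6, 3.4, 5.3]
grip_width: 0.0072
```

```bash
python3 avg.py 5; python3 c.py w8; python3 -c "
from h import *
c=cam('scene');save(c,'s8',(80,230,300,400),3.5);c=cam('top');save(c,'t8',(380,180,540,370),3.1)"
```

```text
t 17.75 F [7.101 0.828 5.536] +- [0.216 0.09  0.243] T [ 0.253 -1.501  0.021] +- [0.012 0.014 0.014] P [ 19.214   9.572 107.731] tilt/yaw mrad [  0.04   -1.222 271.733]
17.8 [ 0.4793 -0.2251  0.1077] [3.1114 0.4254 0.0003] [7.028  3.2184 5.0295]
```

View pics/s8.png

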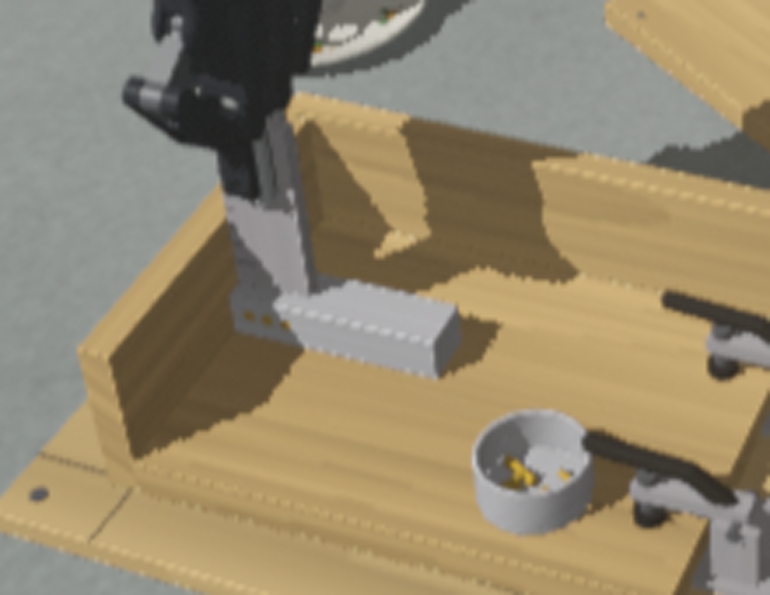

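View pics/w8.png

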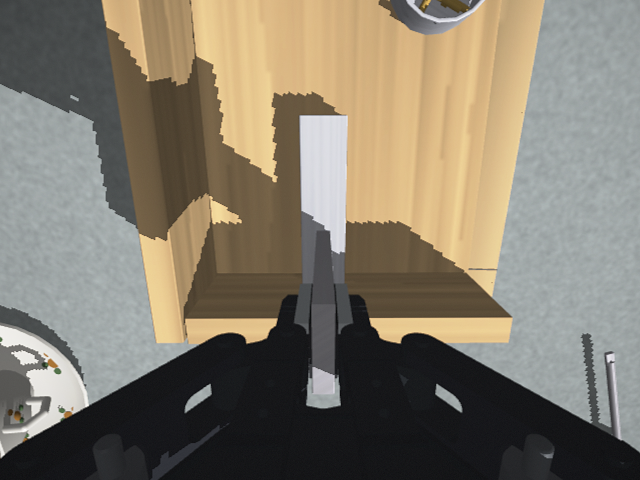

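jog_arm([
  {"claw":0,"dp":[-0.3,-0.1,0],"twist":[-0.0002,0.0008,0]},
  {"claw":0,"dp":[-0.5,-0.15,0],"twist":[-0.0002,0.0008,0]},
  {"claw":0,"dp":[-0.5,-0.15,0],"twist":[-0.0002,0.0008,0]},
])

```text
t: 18.27
eef_pos: [0.4793, -0.2251, 0.1077]
eef_rot: [3.111, 0.425, 0.001]
contact_force: [7.8, 4.5, 4.5]
grip_width: 0.0067
```

```bash
python3 avg.py 5
```

```text
t 18.525 F [8.161 1.725 4.945] +- [0.213 0.243 0.23 ] T [ 0.327 -1.727  0.001] +- [0.013 0.015 0.012] P [ 19.139   9.555 107.726] tilt/yaw mrad [  0.127  -1.329 271.408]
```

jog_arm([
  {"claw":0,"dp":[0,0,0],"twist":[0,0,0]},
  {"claw":0,"dp":[0,0,0],"twist":[0,0,0]},
  {"claw":0,"dp":[0,0,0],"twist":[0,0,0]},
  {"claw":0,"dp":[0,0,0],"twist":[0,0,0]},
  {"claw":0,"dp":[0,0,0],"twist":[0,0,0]},
  {"claw":0,"dp":[0,0,0],"twist":[0,0,0]},
  {"claw":0,"dp":[0,0,0],"twist":[0,0,0]},
  {"claw":0,"dp":[0,0,0],"twist":[0,0,0]},
  {"claw":0,"dp":[0,0,0],"twist":[0,0,0]},
  {"claw":0,"dp":[0,0,0],"twist":[0,0,0]},
])

```text
t: 19.77
eef_pos: [0.4793, -0.2252, 0.1077]
eef_rot: [3.111, 0.425, 0.001]
contact_force: [8.3, 3.8, 5.7]
grip_width: 0.0066
```

```bash
python3 avg.py 4; python3 c.py w9
cat > e.py <<'E'
import cv2
s=cv2.imread('pics/w9.png');cv2.imwrite('pics/w9c.png',cv2.resize(s[250:350,140:540],None,fx=2,fy=4,interpolation=cv2.INTER_CUBIC))
E
python3 e.py
```

```text
t 19.975 F [8.362 1.831 5.336] +- [0.051 0.203 0.124] T [ 0.336 -1.739  0.027] +- [0.015 0.011 0.014] P [ 19.156   9.544 107.734] tilt/yaw mrad [  0.141  -1.346 271.412]
20.025 [ 0.4793 -0.2251  0.1077] [3.1114 0.4249 0.0005] [8.4758 4.3772 5.0278]
```

View pics/w9c.png

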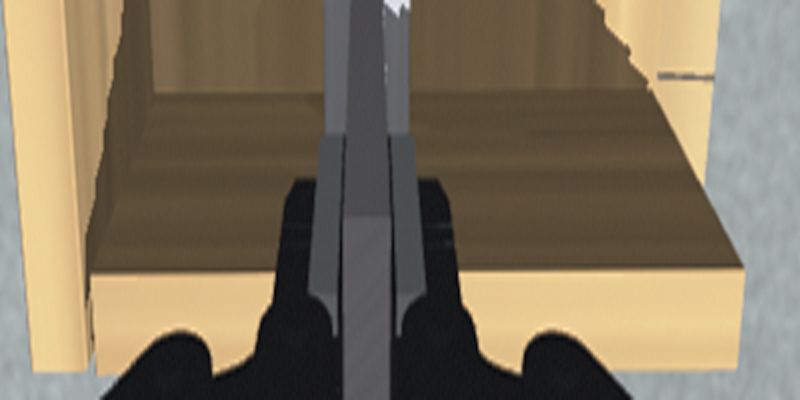

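```bash
python3 - <<'E'
from h import *
import pickle
np.set_printoptions(precision=4,suppress=True)
c=pickle.load(open('w9.pkl','rb'));m=np.array([.4634,-.2395,0]);y=.273
x=np.array([np.cos(y),np.sin(y),0]);yy=np.array([-np.sin(y),np.cos(y),0])
px=lambda a,b:(140+a/2,250+b/4)
for z,A in((.031,[(155,93),(650,89)]),(.091,[(95,271),(740,267)])):
  P=[onz(c,*px(*a),z) for a in A];print(z,[(((p-m)@x*1e3).round(2),((p-m)@yy*1e3).round(2)) for p in P], np.arctan2((P[1]-P[0])[0],-(P[1]-P[0])[1]))
E
python3 avg.py 3
```

```text
0.031 [(np.float64(1.5), np.float64(79.28)), (np.float64(1.76), np.float64(-88.63))] 0.27457700000967084
0.091 [(np.float64(1.33), np.float64(77.46)), (np.float64(1.37), np.float64(-88.2))] 0.27323862627214307
t 20.175 F [8.633 1.944 4.608] +- [0.254 0.142 0.276] T [ 0.343 -1.686  0.047] +- [0.013 0.01  0.025] P [ 19.16    9.55  107.733] tilt/yaw mrad [  0.13   -1.359 271.475]
```

jog_arm([
  {"claw":0,"dp":[0,0,-0.1],"twist":[0,0,0]},
  {"claw":0,"dp":[0,0,-0.1],"twist":[0,0,0]},
  {"claw":0,"dp":[0,0,-0.1],"twist":[0,0,0]},
  {"claw":0,"dp":[0,0,-0.1],"twist":[0,0,0]},
  {"claw":0,"dp":[0,0,-0.1],"twist":[0,0,0]},
  {"claw":0,"dp":[0,0,-0.1],"twist":[0,0,0]},
  {"claw":0,"dp":[0,0,-0.1],"twist":[0,0,0]},
  {"claw":0,"dp":[0,0,-0.1],"twist":[0,0,0]},
  {"claw":0,"dp":[0,0,-0.1],"twist":[0,0,0]},
  {"claw":0,"dp":[0,0,-0.1],"twist":[0,0,0]},
])

```text
t: 21.42
eef_pos: [0.4793, -0.2252, 0.1077]
eef_rot: [3.111, 0.425, 0.001]
contact_force: [7.1, 3.3, 5.8]
grip_width: 0.0072
```

```bash
python3 avg.py 16
```

```text
t 22.225 F [8.221 1.729 5.718] +- [0.062 0.125 0.094] T [ 0.353 -1.706  0.024] +- [0.009 0.008 0.007] P [ 19.158   9.551 107.723] tilt/yaw mrad [  0.151  -1.377 271.442]
```

jog_arm([
  {"claw":0,"dp":[1,0.3,0.2],"twist":[0,0,0]},
  {"claw":0,"dp":[3,0.8,0.5],"twist":[0,0,0]},
  {"claw":0,"dp":[7,2,0.8],"twist":[0,0,0]},
  {"claw":0,"dp":[13,3.6,1],"twist":[0,0,0]},
  {"claw":0,"dp":[19.3,5.4,2],"twist":[0,0,0]},
  {"claw":0,"dp":[24,6.7,15],"twist":[0,0,0]},
  {"claw":0,"dp":[29,8.1,45],"twist":[0,0,0]},
  {"claw":0,"dp":[29,8.1,85],"twist":[0,0,0]},
  {"claw":0,"dp":[29,8.1,110],"twist":[0,0,0]},
  {"claw":0,"dp":[29,8.1,110],"twist":[0,0,0]},
])

```text
t: 23.48
eef_pos: [0.5064, -0.2174, 0.2185]
eef_rot: [3.11, 0.428, -0.005]
contact_force: [-0.0, -0.3, -6.0]
grip_width: 0.0067
```

```bash
python3 st.py; python3 c.py w10; python3 -c "
import cv2
s=cv2.imread('pics/w10.png');cv2.imwrite('pics/w10c.png',cv2.resize(s[220:320,200:460],None,fx=3,fy=4,interpolation=cv2.INTER_CUBIC))"
```

```text
23.475 tcp crate x,y mm 47.36671380791729 9.65040082400921 z 218.4801765858645 F crate -0.12221791956105883 -0.3242498615052051 -6.025162634514169 T crate -0.01025059931645749 0.03806520857990375 0.011219210846260078
yaw 0.2732171158736089 pitch (z axis tilt along crate x, y) -0.0032403360077578316 -0.0019089388356255353 grip 0.006695472616827043
23.525 [ 0.5054 -0.2168  0.2169] [-3.1123 -0.4277  0.0086] [-0.1883  0.2525 -5.3258]
```

View pics/w10.png

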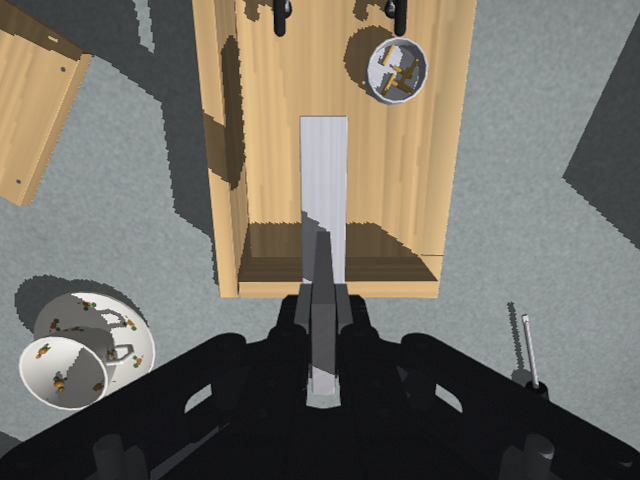

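View pics/w10c.png

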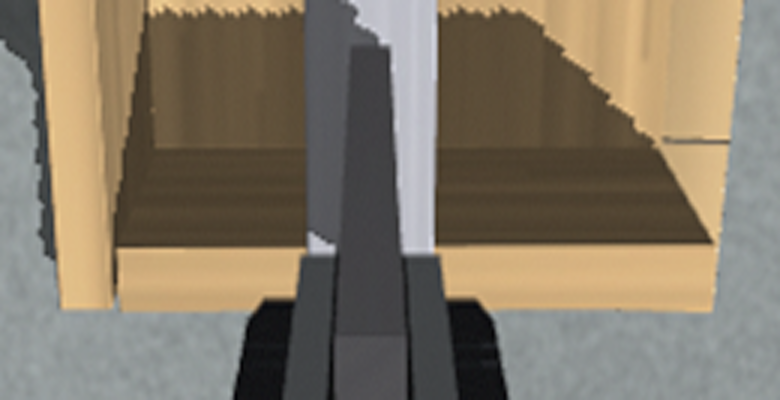

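```bash
python3 - <<'E'
from h import *
import pickle
np.set_printoptions(precision=4,suppress=True)
c=pickle.load(open('w10.pkl','rb'));m=np.array([.4634,-.2395,0]);y=.273
x=np.array([np.cos(y),np.sin(y),0]);yy=np.array([-np.sin(y),np.cos(y),0])
px=lambda a,b:(200+a/3,220+b/4)
for z,A in((.031,[(155,150),(655,147)]),(.091,[(118,247),(712,243)])):
  P=[onz(c,*px(*a),z) for a in A];print(z,[(((p-m)@x*1e3).round(2),((p-m)@yy*1e3).round(2)) for p in P])
E
python3 avg.py 4
```

```text
0.031 [(np.float64(0.95), np.float64(79.17)), (np.float64(1.59), np.float64(-88.52))]
0.091 [(np.float64(0.82), np.float64(78.0)), (np.float64(1.52), np.float64(-88.59))]
t 23.725 F [-0.517  0.344 -4.048] +- [0.275 0.254 0.236] T [0.002 0.071 0.006] +- [0.007 0.01  0.013] P [ 46.068  11.086 215.512] tilt/yaw mrad [ -7.282   3.271 272.932]
```

jog_arm([
  {"claw":0,"dp":[5,40,0],"twist":[0,0,-0.08]},
  {"claw":0,"dp":[13,90,0],"twist":[0,0,-0.16]},
  {"claw":0,"dp":[21,145,0],"twist":[0,0,-0.25]},
  {"claw":0,"dp":[29,200,0],"twist":[0,0,-0.33]},
  {"claw":0,"dp":[37,255,0],"twist":[0,0,-0.42]},
  {"claw":0,"dp":[45,310,0],"twist":[0,0,-0.5]},
  {"claw":0,"dp":[53,365,0],"twist":[0,0,-0.58]},
  {"claw":0,"dp":[60,405,0],"twist":[0,0,-0.652]},
  {"claw":0,"dp":[63,427,0],"twist":[0,0,-0.652]},
  {"claw":0,"dp":[63,427,0],"twist":[0,0,-0.652]},
])

```text
t: 24.98
eef_pos: [0.5685, 0.2106, 0.216]
eef_rot: [3.086, -0.587, -0.01]
contact_force: [-0.9, -1.1, -3.5]
grip_width: 0.0071
```

jog_arm([
  {"claw":0,"dp":[0,0,-30],"twist":[0,0,0]},
  {"claw":0,"dp":[0,0,-60],"twist":[0,0,0]},
  {"claw":0,"dp":[0,0,-60],"twist":[0,0,0]},
  {"claw":0,"dp":[0,0,-60],"twist":[0,0,0]},
  {"claw":0,"dp":[0,0,-60],"twist":[0,0,0]},
])

```text
t: 25.6
eef_pos: [0.5703, 0.2094, 0.1587]
eef_rot: [-3.083, 0.592, 0.002]
contact_force: [0.0, -0.0, -3.3]
grip_width: 0.007
```

```bash
cat > st2.py <<'E'
from h import *
np.set_printoptions(precision=4,suppress=True)
s=arm.get_state();y=-.379
x=np.array([np.cos(y),np.sin(y),0]);yy=np.array([-np.sin(y),np.cos(y),0])
R=Ro.from_rotvec(s['eef_rot']).as_matrix()
print(s['t'],s['eef_pos'],'F',s['contact_force'],'T',s['torque'],'yaw',np.arctan2(R[1,0],R[0,0]),'tilt world',R[:2,2],'tilt sq',R[:,2]@x,R[:,2]@yy)
E
python3 c.py w11;python3 st2.py; python3 -c "
from h import *
c=cam('scene');save(c,'s11',(100,120,480,400),2)"; python3 st2.py
```

```text
25.65 [0.5701 0.2095 0.1587] [-3.0834  0.5921  0.0026] [ 0.5352  0.0208 -3.5095]
25.65 [0.5701 0.2095 0.1587] F [ 0.5352  0.0208 -3.5095] T [0.0645 0.0303 0.0188] yaw -0.3794172072701017 tilt world [-0.0013  0.0021] tilt sq -0.0019479301475443735 0.0014835830953590142
25.7 [0.5699 0.2097 0.1585] F [-0.5196  0.6586 -3.4091] T [ 0.0111  0.0834 -0.0311] yaw -0.3792655658889065 tilt world [-0.0017  0.0021] tilt sq -0.0023052524913725384 0.0013238577560936299
```

View pics/s11.png

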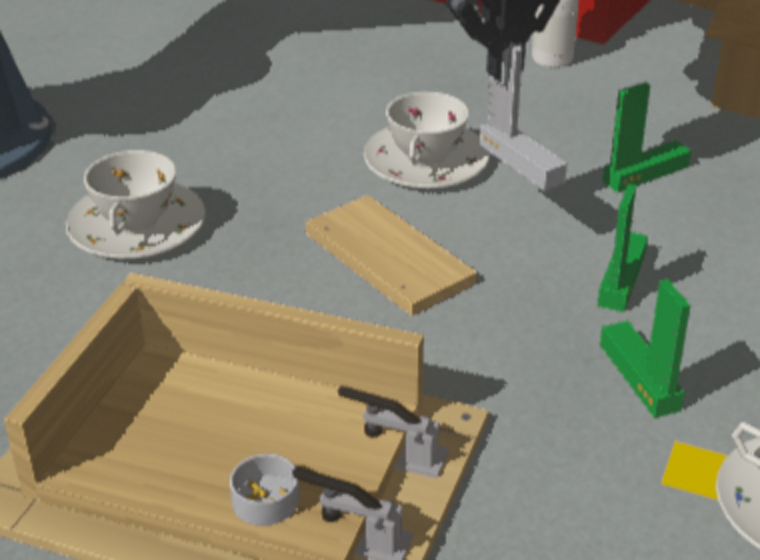

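View pics/w11.png

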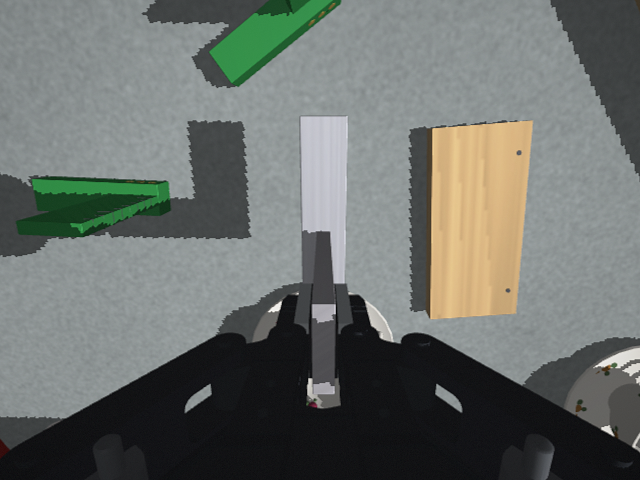

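jog_arm([
  {"claw":0,"dp":[0,0,-30],"twist":[-0.002,-0.0015,0]},
  {"claw":0,"dp":[0,0,-60],"twist":[-0.002,-0.0015,0]},
  {"claw":0,"dp":[0,0,-75],"twist":[-0.002,-0.0015,0]},
  {"claw":0,"dp":[0,0,-78],"twist":[-0.002,-0.0015,0]},
  {"claw":0,"dp":[0,0,-79.5],"twist":[-0.002,-0.0015,0]},
  {"claw":0,"dp":[0,0,-79.5],"twist":[-0.002,-0.0015,0]},
])

```text
t: 26.45
eef_pos: [0.5699, 0.2099, 0.0787]
eef_rot: [3.085, -0.592, -0.001]
contact_force: [-0.1, -0.0, -3.7]
grip_width: 0.0069
```

```bash
python3 st2.py
```

```text
26.45 [0.5699 0.2099 0.0787] F [-0.1451 -0.01   -3.7249] T [0.045  0.0055 0.0074] yaw -0.3791111458092036 tilt world [-0.0006  0.0001] tilt sq -0.0005530356588089938 -0.00013128525329615502
```

jog_arm([
  {"claw":0,"dp":[0,0,-0.8],"twist":[0,0,0]},
  {"claw":0,"dp":[0,0,-1.4],"twist":[0,0,0]},
  {"claw":0,"dp":[0,0,-1.4],"twist":[0,0,0]},
])

```text
t: 26.82
eef_pos: [0.5693, 0.2099, 0.077]
eef_rot: [3.085, -0.592, -0.003]
contact_force: [-2.2, 0.3, 0.8]
grip_width: 0.0068
```

```bash
python3 st2.py
```

```text
26.825 [0.5693 0.2099 0.077 ] F [-2.1602  0.3277  0.8146] T [-0.0663  0.0767 -0.0074] yaw -0.3790814904675789 tilt world [-0.0017 -0.0001] tilt sq -0.0015176747136935525 -0.0006775464319632183
```

jog_arm([
  {"claw":0,"dp":[0.3,0,0.2],"twist":[0,0,0]},
  {"claw":0.15,"dp":[0.3,0,0.2],"twist":[0,0,0]},
  {"claw":0.3,"dp":[0.3,0,0.2],"twist":[0,0,0]},
  {"claw":0.6,"dp":[0.3,0,0.2],"twist":[0,0,0]},
  {"claw":0.8,"dp":[0.3,0,0.2],"twist":[0,0,0]},
  {"claw":0.8,"dp":[0.3,0,0.2],"twist":[0,0,0]},
  {"claw":0.8,"dp":[0.3,0,0.2],"twist":[0,0,0]},
])

```text
t: 27.7
eef_pos: [0.5694, 0.2097, 0.0764]
eef_rot: [3.085, -0.592, -0.004]
contact_force: [-0.0, 0.5, -1.0]
grip_width: 0.0684
```

```bash
python3 st2.py; python3 c.py w12
```

```text
27.7 [0.5694 0.2097 0.0764] F [-0.0446  0.4627 -1.0488] T [ 0.0053 -0.0329 -0.0365] yaw -0.3791967029465468 tilt world [-0.0026 -0.0003] tilt sq -0.0023121002090112203 -0.0012090258568716334
27.75 [0.5694 0.2097 0.0765] [ 3.0846 -0.592  -0.0039] [ 0.7421 -0.1983  0.4194]
```

View pics/w12.png

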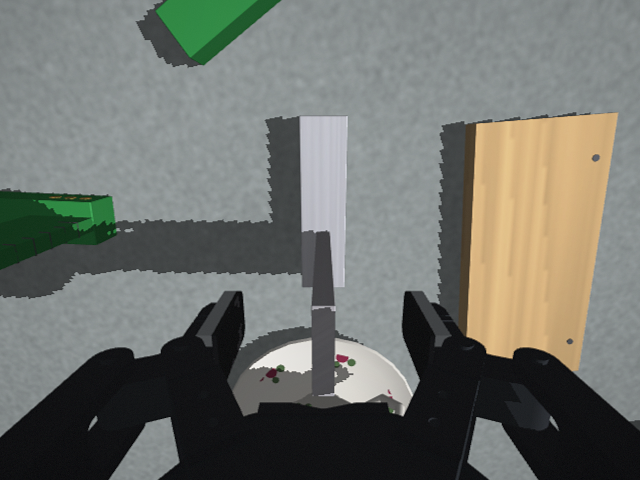

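Released and standing. Raise straight up, clear of the blade, then check everything.

jog_arm([
  {"claw":0.8,"dp":[0,0,20],"twist":[0,0,0]},
  {"claw":0.8,"dp":[0,0,60],"twist":[0,0,0]},
  {"claw":0.8,"dp":[0,0,110],"twist":[0,0,0]},
  {"claw":0.8,"dp":[0,0,160],"twist":[0,0,0]},
  {"claw":0.8,"dp":[0,0,190],"twist":[0,0,0]},
  {"claw":0.8,"dp":[40,-40,200],"twist":[0,0,0]},
  {"claw":0.8,"dp":[80,-80,200],"twist":[0,0,0]},
  {"claw":0.8,"dp":[80,-80,200],"twist":[0,0,0]},
  {"claw":0.8,"dp":[80,-80,200],"twist":[0,0,0]},
])

```text
t: 28.88
eef_pos: [0.6487, 0.1297, 0.2758]
eef_rot: [3.084, -0.593, -0.007]
contact_force: [-0.5, -0.5, 0.2]
grip_width: 0.0685
```

```bash
python3 c.py w13; python3 -c "
from h import *
import pickle
c=cam('scene');save(c,'s13');c=cam('top');save(c,'t13')
T=c
for n in ('square_mid','cup_a_mid'):
  for r in arm.place_of('top',n): print(n,r['score'],np.array(r['location']).round(4))"
```

```text
28.925 [0.6483 0.1303 0.276 ] [ 3.0847 -0.5915 -0.0068] [ 0.1194 -0.4537  0.199 ]
square_mid 0.97 [0.6467 0.3418 0.0599]
square_mid 0.65 [0.824  0.0529 0.0605]
```

View pics/s13.png

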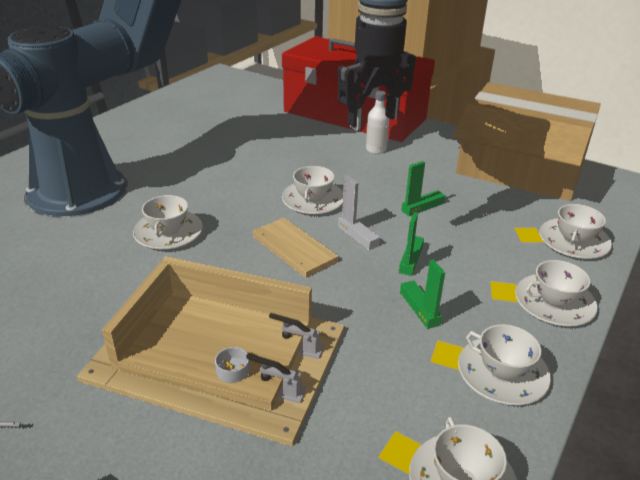

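View pics/t13.png

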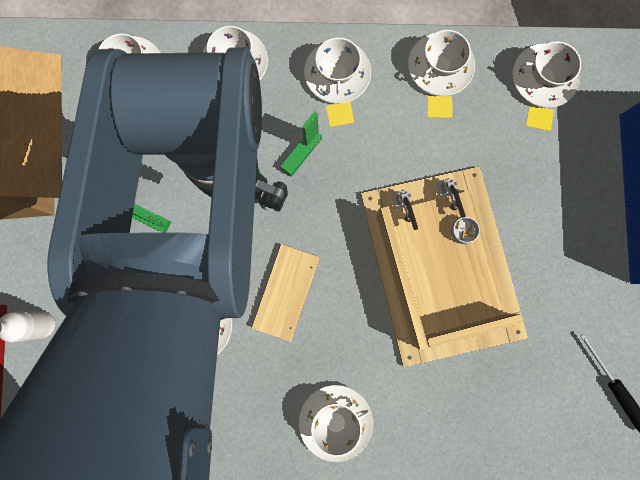

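```bash
python3 -c "
from cell import arm
print(arm.get_state()['contact_force'],arm.sign_off())"
```

```text
the job is handed in; nothing more can be done
[-0.39067217 -0.78985683  0.14854911] None
```

I've handed the job in at about 29 s. The end board is upright, and the grey try square stands on the table about 15 mm from where it started.

- **Choosing and gripping:** I picked the grey square and left the three green look-alikes. I gripped it high on the blade.
- **Pushing upright:** I stood it on the crate base and slid it into the corner until it stopped. A further 0.5 mm of commanded push moved it less than 0.1 mm.
- **Holding:** I held it for about 4 s with roughly 9 N down on the base, square's weight included. The wrist read about 8 N towards the end board, part of which may be friction on the base. No reading I took of that push passed 9 N.
- **Taking out and placing:** I drew the square back, lifted it clear, stood it on the table and let go.

**Last checks:**
- **End board:** the wrist pictures put its lean at about -0.004 rad during the hold and -0.002 rad with the square out. One pixel there is about 0.015 rad, so that is upright within what I could measure.
- **Square:** in the final scene picture it stands upright, off the plywood.
- **Cup:** it shows no visible movement.
- **Robot:** the gripper is clear of everything.

**Not confirmed:**
- **Flushness:** I judged it from the forces and the hand's small tilt. A gap under about 0.1 mm would not show in the pictures.
- **Final square and cup positions:** the networks' last check from the top camera failed, because the arm blocked its view of both. I checked those only by eye in the scene picture.

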